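# Unlock the soldering fixture with the hook tool

### The job

Unlock the black soldering fixture: take the hook tool from its stand, catch the bright wire loop deep in the fixture's bore with it, and draw the plunger all the way up to its stop, then keep a steady pull of about 15 N on it there for a second so that it is surely free (pushing or pulling on the loop or the bore with more than 25 N would damage them). Then unhook, leaving the plunger drawn out, and hang the hook tool upright in its stand again; do not touch the loop with the fingers, and leave the other things where they are.

Things in the scene. Friction and masses are not known exactly. Their poses are not given: they have to be found in the camera images.
- fixture: Fixed black plastic soldering fixture, a block 150 x 110 x 78 mm (x, y, z) with white circuit boards let into its flat top. Origin: centre of its underside, on the table; z up. It may stand left or right, its x within 20 degrees of the robot's forward direction.
- bore_mouth (a point): Centre of the mouth of the round bore in the fixture's top, 78 mm above the table; axes as the fixture's. It lies 30 mm to -x (the robot's side) and 15 mm to +y of the middle of the top. The bore is 36 mm wide, vertical and 70 mm deep (flat floor 8 mm above the table).
- loop_top (a point): Middle of the top bar's centre line of the bright loop in the bore: an upright inverted U of 3 mm wire in the fixture's y-z plane, 20 mm wide outside; only the middle 7 mm of the bar is level, its corners slope down 5 mm. The window under the bar is 16 mm high. It stands 5 mm off the bore's axis to the fixture's +x: 21 mm are free on its -x side for a hook to go down and slide to +x under the bar.
- plunger: The plunger that carries the loop: a steel disc 20 mm across, 5 mm thick, whose top closes the loop's window below; loop_top lies 30.5 mm above this body's origin. It slides straight up with about 5 N of friction, cannot turn, and stays where left. At first loop_top is 27 to 48 mm below the mouth; the firm upper stop is met, differently each time, with loop_top 6 to 19 mm above the mouth; it must be felt.
- hook_tool: Loose hook tool, 0.16 kg. Origin: centre of underside of its steel guard (50 mm across, 6 thick). Above: square handle 20 x 20 mm, from 6 to 70 mm above the origin, sides along the tool's x and y. Below: a cone 25 mm wide, narrowing to 12 mm at 12 mm below the origin, and a straight 4 mm rod to 100 mm below, where the hook turns to the tool's +x (at first away from the robot within 40 degrees).
- hook_foot (a point): Middle of the hook's level foot on its centre line, 4.5 mm to the tool's +x from the rod's axis and 100 mm below the tool's origin; axes as the tool's. The foot is 4 mm thick and runs from the rod to 9 mm from the rod's axis, where a 4 mm tip turns up, its top 7.5 mm above the foot's centre line. The throat between rod and tip is 5 mm wide.
- stand: Fixed aluminium stand: base 90 x 110 mm, two side cheeks and a top plate 90 x 90 mm, 10 mm thick, upper face 120 mm above the table, with a 30 mm hole through its middle. Origin: centre of the underside, right below the hole. The hook tool hangs through the hole with its guard on the plate (tool origin 120 mm above the stand's origin), turned any way.
- spool: Bystander: grey spool 56 mm across, 40 mm high, origin at its underside.
- jar: Bystander: jar 52 mm across, 50 mm high, origin at its underside.
- flux_bottle: Bystander: slim bottle 36 mm across, 85 mm high, origin at its underside.
- tip_tin: Bystander: open steel tin 60 mm across, 35 mm high, origin at its underside.
Not all that is in view belongs to the job. What is meant by the hook_tool is not purple, and is the smaller of those in its own colour.

How it is judged:
On the way:
1. the plunger is drawn up to its stop by the hook in the loop and a steady pull of 11 to 19 N is held there for half a second (z of loop_top in the frame of bore_mouth above 0.004 m and distance between hook_foot and loop_top below 0.01 m and contact force between hook_tool and plunger between 11 and 19 N), for 0.5 s.
At the end, for the whole second after the job is handed in: The plunger is still drawn out (loop_top at least 3 mm above the bore mouth), and the hook tool hangs at rest in the stand, upright within 0.08 rad, its guard on the plate (within 4 mm in height) and within 8 mm of the hole's centre (z of loop_top in the frame of bore_mouth above 0.003 m and horizontal distance between hook_tool and stand below 0.008 m and z of hook_tool in the frame of stand between 0.116 and 0.124 m and angle between hook_tool's own z axis and vertical below 0.08 rad and linear speed of hook_tool below 0.02 m/s); the robot touches nothing.
It fails at once if the hook tool pushes or pulls on the fixture, its bore, plunger or loop with more than 25 N (contact force between hook_tool and fixture above 25 N).
It fails at once if the fingers touch the loop instead of the hook tool doing the work (contact force between the fingers and plunger above 0.5 N).
It fails at once if the spool, jar, bottle or tin is moved more than 25 mm (distance of any of spool, jar, flux_bottle, tip_tin from where it was at the start of the episode above 0.025 m).
It also fails if it takes over 64 s, if anything falls off the work surface, if the arm or the gripper's body presses on something with over 40 N, if the wrist force passes 120 N, or if a joint passes its speed limit or range.

### The arm

A 7-joint arm with a two-finger parallel gripper is mounted at the origin on the work surface. World frame = base frame: x ahead of the robot, y to its left, z up, the work surface at z = 0. Lengths are in m, angles in rad, forces in N, time in s.
With the tool pointing down it reaches from about 0.4 to 0.85 m from the base axis. Payload 6.9 kg.
Tool frame: the origin (TCP) lies on the centre line of the jaws, within the pads' length; the fingertips stand ctrl.tip_reach ahead of it and the grasp point (between the pads) lies 8 mm behind it (ctrl.tip_reach is the distance from the TCP to the fingertips, in m); z points along the fingers, y is the line along which they close (so a half turn about z gives the same grasp; the last joint's range is limited). The gripper opens to 85 mm and grips with 20 to 120 N. Pads are 22 mm wide; open, the fingers measure 114 mm over their backs; the gripper's body (76 mm by 85 mm) begins 54 mm behind the grasp point. The pads swing forward as they close: fully open they stand 13 mm farther back than shut.
Start: joints at [1.288, 0.507, -0.238, 1.5, 0.126, 1.149, -0.155], TCP at [0.236, -0.579, 0.242] pointing down, gripper open.
Joint ranges: [-3.08, 3.08], [-0.24, 2.05], [-1.43, 1.35], [0, 2.5], [-1.52, 4.66], [0.17, 1.96], [-2.89, 2.89]. Speed limits (rad/s): [2.39, 2.39, 3.14, 3.14, 3.14, 3.14, 3.14].

### API

Orientations are given as a rotation vector (axis times angle).
In Python, from plant import ctrl gives the robot as it stands. Calls block until the motion is done:
- ctrl.goto(position, orientation): joint-space move of the TCP to a pose.
- ctrl.line_to(position, orientation=None, vel=0.15): straight line of the TCP; orientation=None keeps the orientation; vel is the mean speed in m/s.
- ctrl.set_joints(angles): joint-space move.
- ctrl.move_gripper(opening, effort=None): opening from 0.0 (shut) to 1.0 (fully open); effort is the grip in N (None keeps the last); returns when the fingers have stopped.
- ctrl.pause(seconds).
- ctrl.inverse_kinematics(position, orientation): joint angles nearest the present ones, or None.
- ctrl.state(): the state.
- ctrl.read_camera(name): name is "side" or "top" or "wrist"; returns a dict with "img" (384x512x3 uint8, red, green, blue), "fx", "fy", "cx", "cy" (pixels), "rvec" (rotation vector, rad) and "tvec" (3), from world to camera coordinates, as OpenCV has them. Camera axes: x right, y down, z forward; pixel columns grow to the right and rows downward; lengths in m; the calibration is good to about 2 mm. A picture is of the moment at which its call begins. There is no depth.
A pose or a line that the arm cannot do raises ctrl.Unreachable and nothing moves.
- ctrl.sign_off(): hands the job in; it is judged then, once.
The state is a dict: "t": time; "qpos": joint angles; "qvel": joint speeds; "tau": joint torques, N m; "tcp_pos": TCP position; "ee_rot": TCP orientation; "contact_force": force on the tool from outside, world axes, zero at the start; "moment": the same for the moment, N m; "grip_width": opening from 0.0 (shut) to 1.0 (fully open); "grasp_force": force on a finger pad.
Only numpy, scipy, OpenCV 4.12 (cv2) and the standard library are available. Lean on these libraries where they do the work, as an engineer would, in place of code of your own. Each camera call takes 0.05 s, during which the arm holds its last target. There are 200 camera calls.

## Working session

There is one attempt and no reset: what is moved stays moved. The work goes in short steps, each a Python script; the robot and the scene stay as the last script left them, time stands still between calls to the robot, and variables do not carry over. Pictures are saved under pics/ and viewed, at most 10 in all, crops included, and the job is handed in when it is done.

```bash
ls; mkdir -p pics; python3 - <<'E'
from plant import ctrl
import cv2,numpy as np
for n in ["top","side"]:
    c=ctrl.read_camera(n); cv2.imwrite(f"pics/{n}0.png",cv2.resize(c["img"][:,:,::-1],(800,600),interpolation=cv2.INTER_CUBIC))
    R=cv2.Rodrigues(np.array(c["rvec"]))[0]; print(n,c["fx"],c["fy"],c["cx"],c["cy"],-R.T@np.array(c["tvec"]),R.tolist())
s=ctrl.state(); print(ctrl.tip_reach,s)
E
```

```text
pics
top 406.13750222777804 406.13750222777804 253.18834492946112 193.08717638181318 [0.38018903 0.08154537 1.01733284] [[0.033433388666804675, -0.999426744718808, 0.005328270171598162], [-0.9776837009951239, -0.033811444458462736, -0.20734359655439094], [0.20740489225361142, 0.0017228361499060513, -0.9782536698141584]]
side 413.41181076752775 413.41181076752775 257.36128843283785 195.0110318362969 [0.5171651  1.01000983 0.60115074] [[-0.9990864370938405, -0.042588748993162714, -0.003534073334401016], [-0.016970958314571183, 0.4712945348161576, -0.8818125923495912], [0.03922088460272957, -0.8809470244637976, -0.4715867494951068]]
0.011 {'t': 0.1, 'qpos': array([ 1.28850546,  0.50825   , -0.23754185,  1.50102643,  0.12570625,
        1.14889759, -0.15482277]), 'qvel': array([-0.00083446, -0.00092495, -0.00140909, -0.00233127, -0.00126237,
       -0.00089048, -0.00237054]), 'tau': array([-5.17701134e-03, -6.21827316e+01, -2.19486170e+00, -2.50200427e+01,
        1.24765362e-02,  7.87471596e-03,  3.43238560e-05]), 'tcp_pos': array([ 0.23611422, -0.57822109,  0.2415215 ]), 'ee_rot': array([-3.08119568e+00, -6.05030692e-01,  5.26364702e-04]), 'contact_force': array([-0.05228081, -0.83624707, -0.39755411]), 'moment': array([0.04169582, 0.00697376, 0.05101538]), 'grasp_force': 0.0, 'grip_width': 1.0041971244433203}
```

View pics/top0.png

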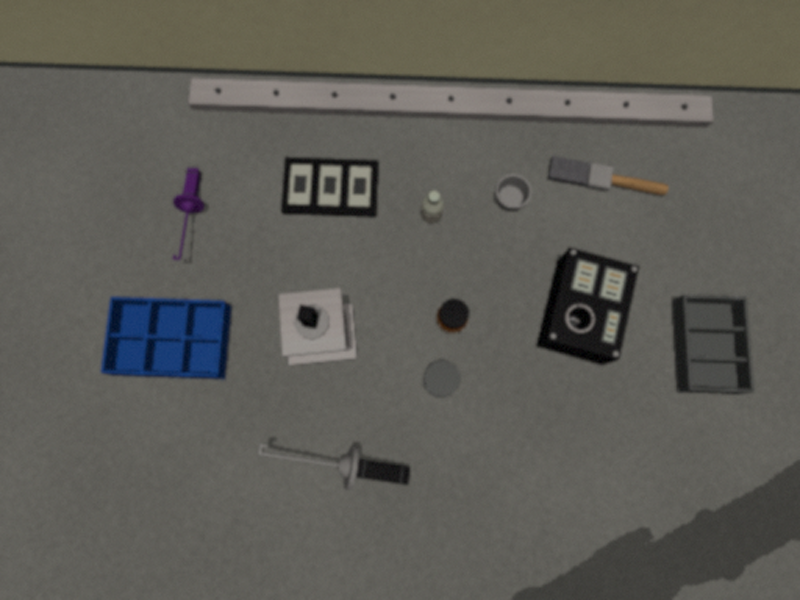

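View pics/side0.png

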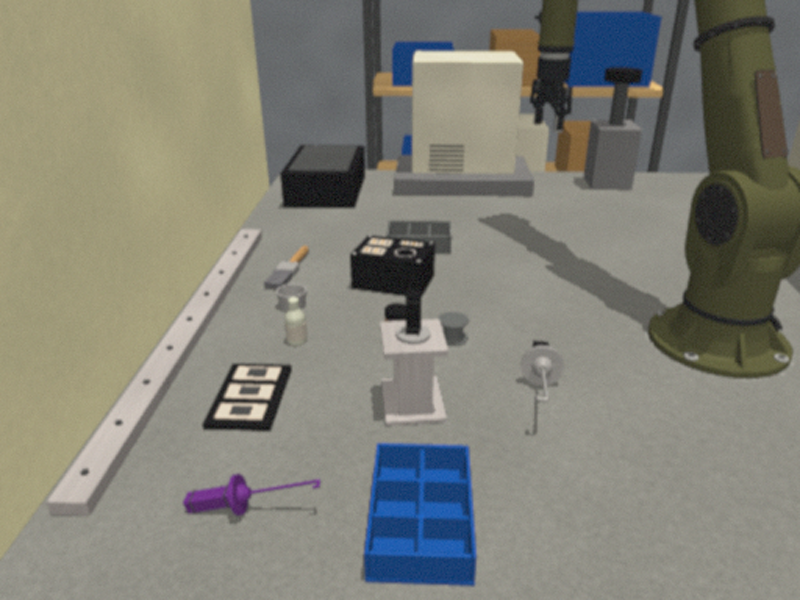

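The top view shows the hook tool in the stand (guard about (311,321)), with a bigger grey one lying at (350,467). The fixture's bore is at (580,318), and its top screws are at (574,253), (632,268), (553,336) and (615,353).

```bash
cat > h.py <<'E'
from plant import ctrl
import cv2,numpy as np
from scipy.spatial.transform import Rotation as Ro
def K(c): return np.array([[c["fx"],0,c["cx"]],[0,c["fy"],c["cy"]],[0,0,1.]])
def ray(c,uv):
    R=cv2.Rodrigues(np.array(c["rvec"],float))[0]; o=-R.T@np.array(c["tvec"],float)
    return o,R.T@np.linalg.solve(K(c),np.array([uv[0],uv[1],1.]))
def atz(c,uv,z):
    o,d=ray(c,uv); return o+d*(z-o[2])/d[2]
def proj(c,p): return cv2.projectPoints(np.atleast_2d(np.array(p,float)),np.array(c["rvec"],float),np.array(c["tvec"],float),K(c),None)[0][:,0]
def down(yaw): # TCP z down; tool y (closing) along world direction yaw+90deg, tool x along yaw
    return (Ro.from_euler('z',yaw)*Ro.from_euler('x',np.pi)).as_rotvec()
def save(c,name,crop=None,scale=1.5625):
    im=c["img"][:,:,::-1]
    if crop: im=im[crop[1]:crop[3],crop[0]:crop[2]]
    cv2.imwrite(f"pics/{name}.png",cv2.resize(im,None,fx=scale,fy=scale,interpolation=cv2.INTER_CUBIC))
E
python3 - <<'E'
from h import *
c=ctrl.read_camera("top"); k=.64
for n,uv,z in [("screws",(574,253),.078),("",(632,268),.078),("",(553,336),.078),("",(615,353),.078),("bore",(580,318),.078),("guard",(311,321),.126),("handletop",(307,316),.19),
 ("pl",(279,292),.12),("",(343,290),.12),("",(282,356),.12),("",(347,353),.12),("spool",(442,377),.04),("jar",(454,312),.05),("bottle",(433,195),.085),("bigguard",(350,467),.025)]:
    print(n,atz(c,(uv[0]*k,uv[1]*k),z).round(4))
w=ctrl.read_camera("wrist"); s=ctrl.state()
R=cv2.Rodrigues(w["rvec"])[0]; o=-R.T@w["tvec"]; T=Ro.from_rotvec(s["ee_rot"]).as_matrix()
print("cam in tcp",T.T@(o-s["tcp_pos"]),(T.T@R.T).round(3).tolist(),w["fx"],down(0))
E
```

```text
screws [ 0.6655 -0.1889  0.078 ]
 [ 0.6447 -0.2773  0.078 ]
 [ 0.535  -0.1542  0.078 ]
 [ 0.5125 -0.2462  0.078 ]
bore [ 0.5638 -0.1954  0.078 ]
guard [0.5369 0.2027 0.126 ]
handletop [0.5322 0.1997 0.19  ]
pl [0.579  0.2524 0.12  ]
 [0.5851 0.16   0.12  ]
 [0.4862 0.2415 0.12  ]
 [0.4936 0.1496 0.12  ]
spool [0.4717 0.0081 0.04  ]
jar [ 0.5721 -0.008   0.05  ]
bottle [0.7497 0.0306 0.085 ]
bigguard [0.3325 0.1438 0.025 ]
cam in tcp [ 0.0673201   0.00054515 -0.13085545] [[-0.001, -0.964, -0.266], [1.0, -0.001, -0.001], [0.001, -0.266, 0.964]] 303.9754163121031 [3.14159265 0.         0.        ]
```

```bash
python3 - <<'E'
from h import *
import pickle
y=-.239; x=np.array([np.cos(y),np.sin(y),0]); yy=np.array([-x[1],x[0],0]); B=np.array([.5638,-.1954,0])
out={}
for n,p,yaw in [("f1",B-.067*x-.035*yy+[0,0,.16],y),("f2",B-.067*x+.035*yy+[0,0,.16],y),
                ("s1",[.50,.201,.30],0),("s2",[.44,.201,.33],0)]:
    if n=="s1": ctrl.line_to(np.array(ctrl.state()["tcp_pos"])+[0,0,.15],vel=.3)
    ctrl.goto(np.array(p),down(yaw)); ctrl.pause(.3)
    c=ctrl.read_camera("wrist"); out[n]=c
pickle.dump(out,open("cams.pkl","wb"))
im=[out[n]["img"] for n in ["f1","f2","s1","s2"]]
def crop(n,p,h=(100,75)):
    u,v=proj(out[n],p)[0].round().astype(int); 
    x0=int(np.clip(u-h[0],0,512-2*h[0])); y0=int(np.clip(v-h[1],0,384-2*h[1])); print(n,x0,y0,u,v)
    return cv2.resize(out[n]["img"][y0:y0+2*h[1],x0:x0+2*h[0],::-1],(400,300),interpolation=cv2.INTER_CUBIC)
a=crop("f1",B+[0,0,.05],(50,37));b=crop("f2",B+[0,0,.05],(50,37))
e=crop("s1",[.537,.203,.13],(132,99));f=crop("s2",[.537,.203,.13],(132,99))
cv2.imwrite("pics/m1.png",np.vstack([np.hstack([a,b]),np.hstack([e,f])]))
print(ctrl.state()["t"])
E
```

```text
f1 155 70 205 107
f2 246 70 296 107
s1 117 40 249 139
s2 117 0 249 77
5.975
```

View pics/m1.png

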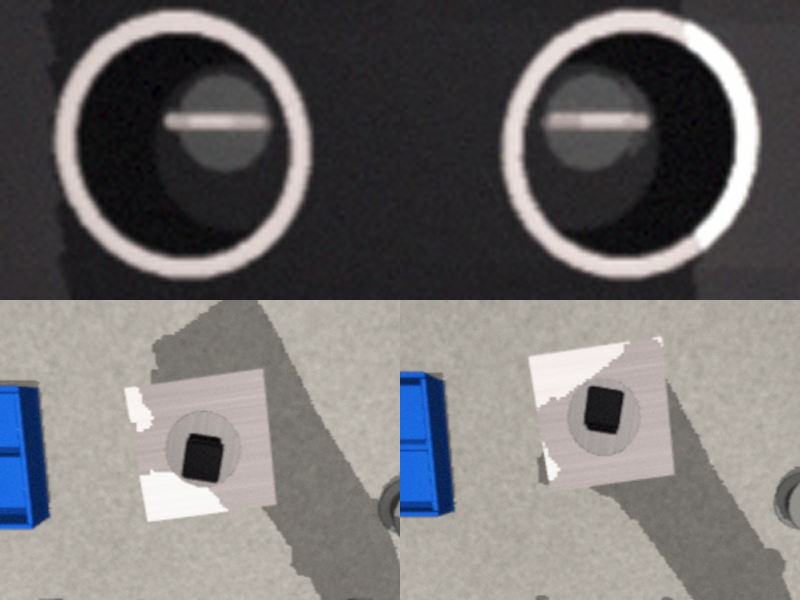

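```bash
python3 - <<'E'
from h import *
import pickle
from scipy.optimize import least_squares
C=pickle.load(open("cams.pkl","rb"))
px=lambda o,s,d:((d[0]+.5)/s[0]-.5+o[0],(d[1]+.5)/s[1]-.5+o[1])
s=(4,300/74)
P={}
for n,d1,d2 in [("bar",(216.5,121),(197,121)),("barL",(165,121),(145,121)),("barR",(268,121),(249,121)),("bore",(184.5,144.5),(230.5,144.5))]:
    a=px((155,70),s,d1);b=px((246,70),s,d2)
    r=least_squares(lambda p:np.r_[proj(C["f1"],p)[0]-a,proj(C["f2"],p)[0]-b],[.56,-.19,.05])
    P[n]=r.x; print(n,r.x.round(4),r.fun.round(2)); 
    if n=="bore": print(atz(C["f1"],a,.078),atz(C["f2"],b,.078))
print(np.linalg.norm(P["barL"]-P["barR"]))
o=[]
for n,p in [("s1",[.535,.201,.16]),("s2",[.535,.201,.16])]:
    u,v=proj(C[n],p)[0].round().astype(int); x0,y0=u-33,v-50; y0=max(y0,0); print(n,x0,y0)
    o.append(cv2.resize(C[n]["img"][y0:y0+100,x0:x0+66,::-1],(396,600),interpolation=cv2.INTER_CUBIC))
cv2.imwrite("pics/m2.png",np.hstack(o))
E
```

```text
bar [ 0.5692 -0.1979  0.0355] [ 0.    0.13 -0.   -0.13]
barL [ 0.5717 -0.1878  0.0352] [ 0.    0.13 -0.   -0.13]
barR [ 0.5667 -0.208   0.0359] [ 0.    0.14 -0.   -0.14]
bore [ 0.5647 -0.197   0.0773] [ 0.    0.15 -0.   -0.15]
[ 0.56476606 -0.19710643  0.078     ] [ 0.564626 -0.196852  0.078   ]
0.02084763060047193
s1 218 95
s2 218 26
```

View pics/m2.png

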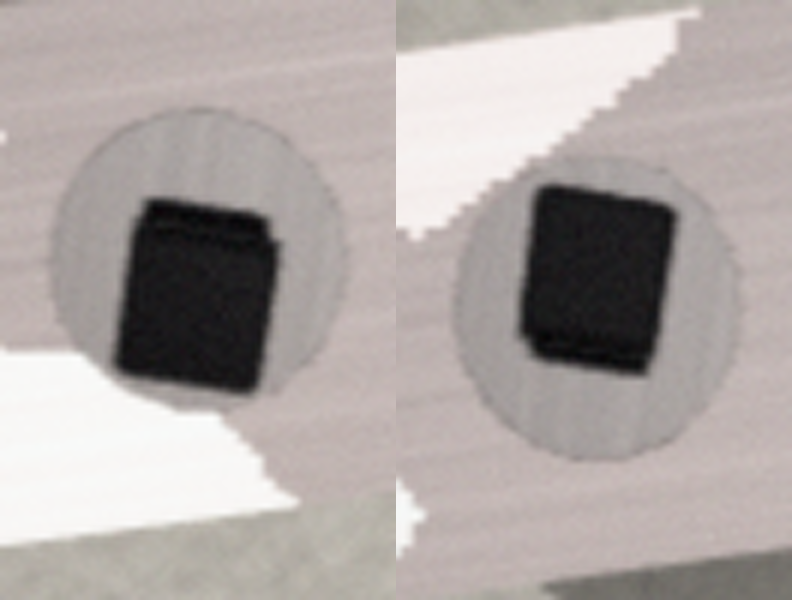

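```bash
python3 - <<'E'
from h import *
import pickle
C=pickle.load(open("cams.pkl","rb"))
px=lambda o,d:((d[0]+.5)/6-.5+o[0],(d[1]+.5)/6-.5+o[1])
o1,o2=(218,95),(218,26)
for n,o,g,cs in [("s1",o1,(199.5,260),[(137,226),(278,242),(258,394),(116,372)]),("s2",o2,(201.5,308.5),[(141,185),(280,208),(262,358),(127,335)])]:
    print(n,atz(C[n],px(o,g),.126).round(4))
    q=np.array([atz(C[n],px(o,c),.19) for c in cs]); print(q.mean(0).round(4),[round(float(np.linalg.norm(q[i]-q[i-1])),4) for i in range(4)])
    print([round(float(np.degrees(np.arctan2(*(a[[1,0]])))),1) for a in (q[0]-q[3],q[1]-q[2])],[round(float(np.degrees(np.arctan2(-a[0],a[1]))),1) for a in (q[0]-q[1],q[3]-q[2])])
E
```

```text
s1 [0.5376 0.2009 0.126 ]
[0.5375 0.201  0.19  ] [0.0194, 0.0185, 0.0202, 0.0191]
[-9.0, -7.2] [-6.5, -9.0]
s2 [0.5369 0.2011 0.126 ]
[0.5362 0.2008 0.19  ] [0.0195, 0.0193, 0.0197, 0.0191]
[-6.4, -6.9] [-8.8, -9.3]
```

The crops give these positions:
- **Tool:** (0.537, 0.201), yaw about −0.138.
- **Loop bar:** (0.569, −0.198, 0.0355), which is 42 mm below the mouth.
- **Bore:** (0.5647, −0.197).
- **Fixture:** yaw about −0.241.

All of these match the given geometry. Next I grasp the tool and lift it out.

```bash
python3 - <<'E'
from h import *
import pickle
yt=-.138
ctrl.goto(np.array([.537,.201,.25]),down(yt)); ctrl.line_to(np.array([.537,.201,.150]),vel=.12)
print(ctrl.state()["contact_force"])
ctrl.move_gripper(0.0,80); s=ctrl.state(); print(s["grip_width"],s["grasp_force"],s["contact_force"],s["tcp_pos"],s["ee_rot"])
ctrl.line_to(np.array([.537,.201,.30]),vel=.12); ctrl.pause(.3)
s=ctrl.state(); print(s["t"],s["grip_width"],s["grasp_force"],s["contact_force"],s["tcp_pos"])
y=-.241; x=np.array([np.cos(y),np.sin(y),0])
bore=np.array([.5647,-.197,0])
ctrl.line_to(bore-.011*x+[0,0,.30],down(y),vel=.2); ctrl.pause(.4)
s=ctrl.state(); print(s["t"],s["contact_force"],s["tcp_pos"])
c=ctrl.read_camera("side"); w=ctrl.read_camera("wrist"); t=ctrl.read_camera("top"); pickle.dump((c,w,t),open("c2.pkl","wb"))
p=s["tcp_pos"]-[0,0,.08]; u,v=proj(c,p)[0].astype(int); print(u,v)
a=cv2.resize(c["img"][v-50:v+50,u-33:u+33,::-1],(396,600),interpolation=cv2.INTER_CUBIC); print("crop",u-33,v-50)
b=cv2.resize(w["img"][:,:,::-1],(400,300)); u,v=proj(w,p-[0,0,.05])[0].astype(int); print(u,v)
d=cv2.resize(t["img"][80:280,250:450,::-1],(400,300))
cv2.imwrite("pics/m3.png",np.hstack([a,np.vstack([b,d])]))
E
```

```text
[ 0.13515691 -0.92110461 -0.61437044]
0.2240359574522162 78.40051531791687 [ 0.38151775 -0.9986445   3.24275573] [0.53717469 0.20107203 0.15023219] [-3.13395877e+00  2.16577153e-01 -7.07348805e-04]
9.8417 0.22324133313535677 78.0103325843811 [-0.50721416 -0.44599384 -0.75866029] [0.53694986 0.200947   0.29972531]
12.3667 [ 0.23450101  0.10723842 -1.05160156] [ 0.55403918 -0.19423189  0.30003601]
262 117
crop 229 67
251 185
```

View pics/m3.png

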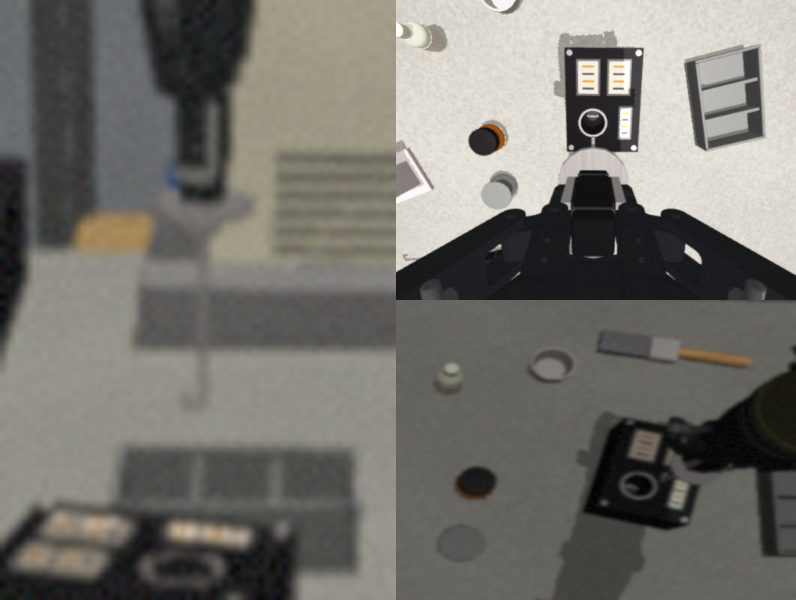

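```bash
python3 - <<'E'
from h import *
import pickle
c,w,t=pickle.load(open("c2.pkl","rb")); s=ctrl.state(); y=-.241; x=np.array([np.cos(y),np.sin(y),0])
o=s["tcp_pos"]-[0,0,.030]
f=lambda p:((proj(c,p)[0]+.5-[229,67])*6).round(1)
print("rod top",f(o-[0,0,.02]),"rod bot",f(o-[0,0,.1]),"tip",f(o+.009*x-[0,0,.0965]),"guard",f(o+[0,0,.003]))
print("wrist rod bottom/foot tip *400/512:",proj(w,np.array([o-[0,0,.1],o+.009*x-[0,0,.1]])))
u,v=proj(w,o-[0,0,.1])[0].astype(int);print(u,v)
g=lambda im,cr,sz: cv2.resize(im[cr[1]:cr[3],cr[0]:cr[2],::-1],sz,interpolation=cv2.INTER_CUBIC)
cv2.imwrite("pics/m4.png",np.hstack([g(c["img"],(247,92,280,142),(396,600)),g(w["img"],(227,120,277,195),(400,600))]))
E
```

```text
rod top [204.9 248.7] rod bot [204.5 402.5] tip [187.5 394.4] guard [205.  202.7]
wrist rod bottom/foot tip *400/512: [[251.76730993 185.37281663]
 [251.75476282 175.45826636]]
251 185
```

View pics/m4.png

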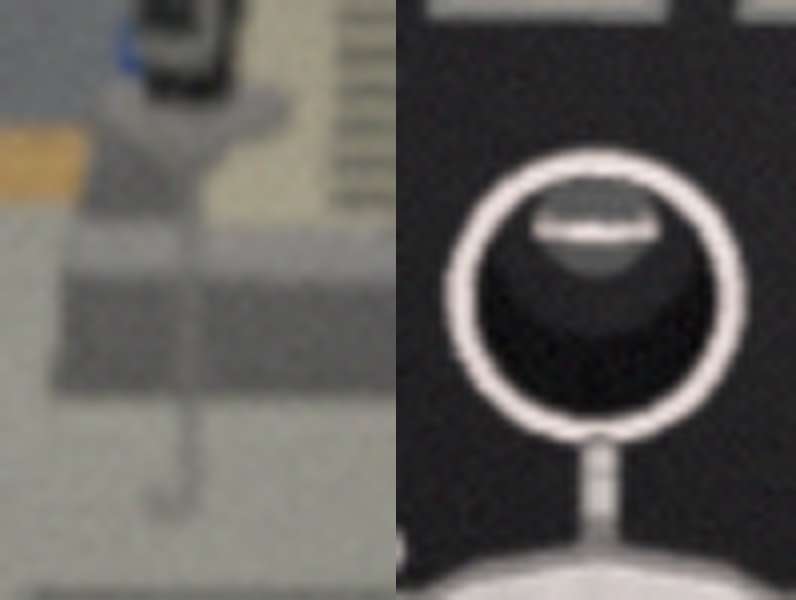

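The tool pose in the grip agrees with prediction to within a pixel: side view rod bottom is at crop (193,505) and the tip at (157,490). I go in next.

```bash
cat >> h.py <<'E'
y=-.241; X=np.array([np.cos(y),np.sin(y),0]); BORE=np.array([.5647,-.197,0])
def F(n=5,dt=.02):
    a=[]
    for _ in range(n): a.append(ctrl.state()["contact_force"]); ctrl.pause(dt)
    return np.mean(a,0)
E
python3 - <<'E'
from h import *
f0=F(10); np.save("f0.npy",f0); print("f0",f0.round(2))
p=lambda dx,z:BORE+dx*X+[0,0,z]
ok=True
ctrl.line_to(p(-.011,.215),vel=.12)
for z in (.20,.185,.17,.16,.1533):
    ctrl.line_to(p(-.011,z),vel=.06); d=F(3)-f0; print(z,d.round(2))
    if np.linalg.norm(d)>4: ok=False; break
if ok:
    for dx in (-.007,-.004,-.002,-.0005,.0003):
        ctrl.line_to(p(dx,.1533),vel=.03); d=F(3)-f0; print(dx,d.round(2),(d@X).round(2))
        if np.linalg.norm(d)>4: break
s=ctrl.state(); print(s["t"],s["tcp_pos"],(s["tcp_pos"]-BORE)@X)
E
```

```text
f0 [ 0.08  0.16 -1.53]
0.2 [ 0.06 -0.67  0.26]
0.185 [ 0.14 -0.46 -0.15]
0.17 [-0.02 -0.39  0.39]
0.16 [-0.42 -0.41 -0.  ]
0.1533 [-0.31 -0.05 -0.4 ]
-0.007 [-0.17 -0.43 -0.23] -0.06
-0.004 [ 0.45 -0.12 -0.22] 0.46
-0.002 [-0.23 -0.19  0.23] -0.18
-0.0005 [-0.39  0.27 -0.52] -0.45
0.0003 [ 0.07 -0.24  0.43] 0.13
17.1 [ 0.5649887  -0.1970821   0.15329705] 0.00029995180141469157
```

```bash
python3 - <<'E'
from h import *
f0=np.load("f0.npy"); pz=.1533; dx=.0003; L=[]
def go(z,v): ctrl.line_to(BORE+dx*X+[0,0,z],vel=v)
def pull(n=2): return -(F(n)-f0)[2]
st=.003
while pz<.232:
    st=.003 if pz<.205 else .001
    pz+=st; go(pz,.04 if st>.002 else .02); f=pull(); L.append((round(pz,4),round(float(f),1)))
    if f>9: break
print(L)
# servo to 15 N
if pz<.232:
    for k in range(25):
        f=pull(4); L.append(0); print(round(pz,5),round(float(f),2),end="; ")
        if abs(f-15)<1: break
        pz+=float(np.clip((15-f)*4e-5,-.0004,.0004)); go(pz,.01)
s=ctrl.state(); print(s["t"],s["tcp_pos"],pull(8),(F(5)-f0).round(2))
E
```

```text
[(0.1563, 0.5), (0.1593, -0.4), (0.1623, -0.4), (0.1653, 0.4), (0.1683, 3.3), (0.1713, 4.4), (0.1743, 3.7), (0.1773, 3.4), (0.1803, 2.8), (0.1833, 3.2), (0.1863, 3.8), (0.1893, 3.2), (0.1923, 2.8), (0.1953, 2.8), (0.1983, 2.9), (0.2013, 2.7), (0.2043, 3.0), (0.2073, 2.7), (0.2083, 5.0), (0.2093, 5.0), (0.2103, 5.6), (0.2113, 4.6), (0.2123, 5.2), (0.2133, 4.9), (0.2143, 4.4), (0.2153, 5.2), (0.2163, 4.6), (0.2173, 6.4), (0.2183, 12.4)]
0.2183 12.66; 0.21839 16.23; 0.21834 17.81; 0.21823 18.23; 0.2181 18.27; 0.21797 17.45; 0.21787 16.77; 0.2178 15.06; 27.6 [ 0.56501719 -0.19708535  0.21789677] 15.631639185616809 [ -0.43  -0.15 -15.19]
```

```bash
python3 - <<'E'
from h import *
f0=np.load("f0.npy"); pz=.2178
H=[]
for k in range(6):
    f=-(F(10)-f0)[2]; H.append(round(float(f),1))
    if abs(f-15)>1.5: pz+=(15-f)*3e-5; ctrl.line_to(BORE+.0003*X+[0,0,pz],vel=.01)
print(H,ctrl.state()["t"])
p=lambda dx,z:BORE+dx*X+[0,0,z]
for dx,z,v in [(.0003,pz-.004,.03),(.0003,pz-.0087,.03),(-.003,pz-.0087,.03),(-.007,pz-.0087,.03),(-.011,pz-.0087,.04),(-.012,pz-.0087,.04)]:
    ctrl.line_to(p(dx,z),vel=v); d=F(3)-f0; print(dx,round(z,4),d.round(2))
    if np.linalg.norm(d)>5: print("STOP"); break
else:
    ctrl.line_to(p(-.013,.30),vel=.15); ctrl.pause(.3)
s=ctrl.state(); print(s["t"],s["tcp_pos"],(F(5)-f0).round(2))
import pickle
c=ctrl.read_camera("side"); w=ctrl.read_camera("wrist"); pickle.dump((c,w,s),open("c3.pkl","wb"))
g=lambda im,cr,sz: cv2.resize(im[cr[1]:cr[3],cr[0]:cr[2],::-1],sz,interpolation=cv2.INTER_CUBIC)
cv2.imwrite("pics/m5.png",np.hstack([g(c["img"],(232,82,298,182),(396,600)),g(w["img"],(227,120,277,195),(400,600))]))
o=s["tcp_pos"]-[0,0,.03]; print([((proj(c,q)[0]+.5-[232,82])*6).round(1) for q in (o-[0,0,.02],o-[0,0,.1],o+.009*X-[0,0,.0965],o+[0,0,.003])])
E
```

```text
[15.2, 15.0, 14.9, 14.8, 14.9, 14.5] 28.8167
0.0003 0.2138 [-0.74  0.07 -0.43]
0.0003 0.2091 [-0.11  0.01  0.03]
-0.003 0.2091 [ 0.52 -0.43 -0.29]
-0.007 0.2091 [ 0.16 -0.22  0.24]
-0.011 0.2091 [0.32 0.41 0.02]
-0.012 0.2091 [-0.15 -0.65 -0.33]
31.8083 [ 0.55185438 -0.19383312  0.29928545] [ 0.19 -0.   -0.37]
[array([191.2, 160.5]), array([190.7, 314.3]), array([173.8, 306.1]), array([191.4, 114.5])]
```

View pics/m5.png

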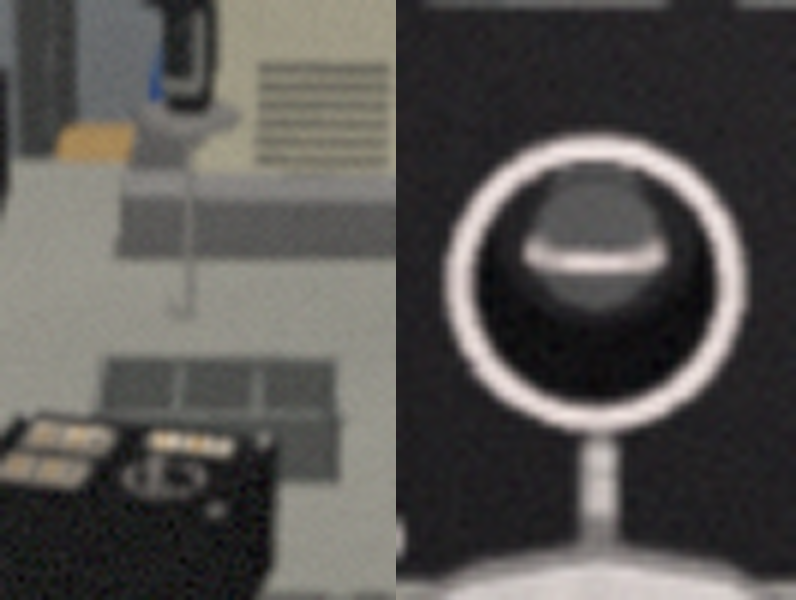

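```bash
python3 - <<'E'
from h import *
import pickle
c,w,s=pickle.load(open("c3.pkl","rb"))
for z in (.0355,.06,.07,.08,.0875,.0913):
    B=BORE+.0048*X; print(z,((proj(w,B+[0,0,z])[0]+.5-[227,120])*8+[396,0]).round(1),((proj(c,B+[0,0,z])[0]+.5-[232,82])*6).round(1), ((proj(c,B+[0,0,z-.005]+np.array([[-X[1],X[0],0]])*.0085)[0]+.5-[232,82])*6).round(1))
E
```

```text
0.0355 [598.8 211.7] [157.6 548.1] [153.2 563. ]
0.06 [598.6 232.1] [157.5 506.3] [153.  521.3]
0.07 [598.5 241.1] [157.4 489.1] [152.9 504. ]
0.08 [598.5 250.7] [157.3 471.7] [152.9 486.7]
0.0875 [598.4 258.2] [157.3 458.6] [152.8 473.5]
0.0913 [598.4 262.2] [157.3 452. ] [152.8 466.9]
```

The plunger is up (wrist bar at crop y≈258, so z≈0.088–0.09) and the tool is still straight in the grip. Now I return it to the stand.

```bash
python3 - <<'E'
from h import *
f0=np.load("f0.npy")
ctrl.line_to(np.array([.537,.201,.30]),down(-.138),vel=.2); ctrl.pause(.2)
ok=True
for z in (.265,.23,.20,.175,.16,.153,.151,.1503):
    ctrl.line_to(np.array([.537,.201,z]),vel=.08 if z>.152 else .02); d=F(3)-f0; print(z,d.round(2))
    if np.linalg.norm(d)>6: ok=z<.1535; break
print(ok)
if ok:
    ctrl.move_gripper(1.0); ctrl.pause(.2); print(F(3).round(2))
    ctrl.line_to(np.array([.537,.201,.30]),vel=.12); ctrl.goto(np.array([.44,.201,.33]),down(0)); ctrl.pause(.3)
    w=ctrl.read_camera("wrist"); c=ctrl.read_camera("side")
    g=lambda im,cr,sz: cv2.resize(im[cr[1]:cr[3],cr[0]:cr[2],::-1],sz,interpolation=cv2.INTER_CUBIC)
    cv2.imwrite("pics/m6.png",np.hstack([g(w["img"],(218,26,284,126),(396,600)),g(c["img"],(220,130,320,280),(400,600))]))
print(ctrl.state()["t"])
E
```

```text
0.265 [-0.37  0.29  0.31]
0.23 [-0.33 -0.34  0.6 ]
0.2 [-0.17  0.05 -0.4 ]
0.175 [-0.1  -0.5   0.28]
0.16 [-0.3  -0.31 -0.2 ]
0.153 [-0.09 -0.73  0.  ]
0.151 [-0.26 -0.18 -0.48]
0.1503 [-0.41  0.26 -0.03]
True
[0.27 0.15 0.22]
41.15
```

View pics/m6.png

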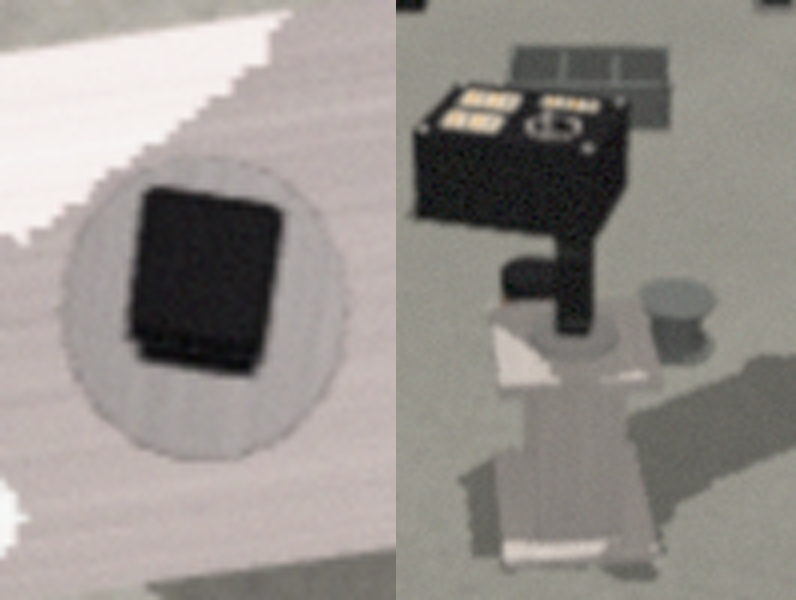

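The tool hangs upright on the plate with its guard at crop (204,308), the same spot as before. The loop stands above the bore.

```bash
python3 -c "
from plant import ctrl
print(ctrl.sign_off())"
```

```text
the job is handed in; nothing more can be done
None
```

I drew the plunger up to its stop, held it there at about 15 N for over a second and unhooked with the loop standing clear of the bore; the hook tool hangs upright in its stand, and the job was handed in at about 41 s (no verdict was returned).

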